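# Release a calibrated gas sensor from its push-push dock

### The job

The yellow-headed gas sensor has finished calibrating. Push it down to the stop in the dock to trip its push-push latch, let it spring up, draw it straight out and lower it, upright and without dropping it, into the free pocket of the blue rack until it stands on the pocket floor. Leave the blue-headed and red-headed sensors latched in the dock, the white-headed one in the rack, and knock nothing about.

Things in the scene. Friction and masses are not known exactly. Their poses are not given: they have to be found in the camera images.
- yellow_sensor: the sensor cartridge to move: upright block 16 mm (its x) by 34 mm (its y) by 66 mm tall (its z, up), about 60 g, grey with a yellow ribbed head (top 18 mm); origin at the centre of its underside. It starts latched in one of the dock's three bays (which one varies), its top 14 mm above the deck; while latched a catch holds it, so it cannot be pulled out
- yellow_top (a point): centre of the yellow sensor's flat top. Pressed 5 mm deeper to a firm stop (spring of 4 to 5 N; the latch trips 4 mm down) and let go, the sensor is lifted gently to 20 mm above its latched height, top 34 mm above the deck, and the catch frees it; it then slides straight up 32 mm with under 1 mm play until clear. Pressing it to the stop again re-latches it
- blue_sensor: a like sensor cartridge with a blue head, latched in another bay; must stay latched
- red_sensor: a like sensor cartridge with a red head, latched in another bay; must stay latched
- dock: fixed white calibration dock 110 mm deep (its x; front with display to -x), 184 mm wide (its y), 72 mm tall to its flat black deck; origin at the centre of its underside. Bays at x -14 mm, y -50, 0 and +50 mm; in a bay a cartridge's 16 mm side lies along the dock's x, its 34 mm side along the dock's y. A latched cartridge's origin is 20 mm above the dock's origin, a sprung-up one's 40 mm
- rack: fixed blue plastic rack 33 mm (its x) by 102 mm (its y; 124 mm over the small lugs at its ends) and 44 mm tall, with two open-topped pockets side by side along its y; origin at the centre of its underside
- free_pocket (a point): centre of the floor of the rack's free pocket, 6 mm above the worktop (its axes are the rack's). The pocket is 23 mm (x) by 41 mm (y) inside and 38 mm deep, so a cartridge stands in it with its 34 mm side along the rack's y, either way round, with 3.5 mm play on each side
- white_sensor: a like sensor cartridge with a white head, standing in the rack's other pocket, 47 mm from the free one; its head ends 28 mm above the rack's rim
- wash_bottle: white plastic wash bottle 73 mm across and 188 mm tall standing to the left of the dock; origin at the centre of its underside
- beaker_50: small glass beaker 47 mm across and 56 mm tall standing to the right of the rack; origin at the centre of its underside
- vial_1: glass sample vial with a white cap, 25 mm across and 58 mm tall, standing to the left of the dock; origin at the centre of its underside
- vial_2: glass sample vial with a black cap, 25 mm across and 58 mm tall, standing to the left of the dock; origin at the centre of its underside
Things that resemble listed ones, but are neither listed nor needed, are in the scene too. Leave any orange look-alike of the yellow_sensor alone.

How it is judged:
By the outcome, as a careful person would: the job done as asked, in the order asked, and still so for the second after the job is handed in, with the robot touching nothing.
It also fails if it takes over 42 s, if anything falls off the work surface, if the arm or the gripper's body presses on something with over 40 N, if the wrist force passes 120 N, or if a joint passes its speed limit or range.

### The arm

A 7-joint arm with a two-finger parallel gripper is mounted at the origin on a cart in front of the work surface, level with it; the furniture and walls round the work are solid. World frame = base frame: x ahead of the robot, y to its left, z up, the work surface at z = 0. Lengths are in m, angles in rad, forces in N, time in s.
With the tool pointing down it reaches from about 0.425 to 0.875 m from the base axis. Payload 4.7 kg.
Tool frame: the origin (TCP) lies on the centre line of the jaws, within the pads' length; the fingertips stand ctrl.tcp_to_tips ahead of it and the grasp point (between the pads) lies 2 mm behind it (ctrl.tcp_to_tips is the distance from the TCP to the fingertips, in m); z points along the fingers, y is the line along which they close (so a half turn about z gives the same grasp; the last joint's range is limited). The gripper opens to 87 mm and grips with 3 to 60 N. Pads are 19 mm wide; open, the fingers measure 117 mm over their backs; the gripper's body (75 mm by 190 mm) begins 51 mm behind the grasp point.
Start: joints at [1.123, 0.321, -0.07, 1.45, 0.023, 1.371, -0.057], TCP at [0.29, -0.582, 0.24] pointing down, gripper open.
Joint ranges: [-2.86, 2.86], [-0.3, 2.09], [-1.38, 1.24], [0.06, 2.45], [-1.56, 4.7], [0.09, 2.05], [-2.69, 2.69]. Speed limits (rad/s): [2.57, 2.57, 3.14, 3.14, 3.14, 3.14, 3.14].

### API

Orientations are given as a rotation vector (axis times angle).
In Python, from bench import ctrl, optics, close_job gives the robot as it stands.
- The arm moves only by the shell command python3 -m inch 'ROWS' [OPENING] [FORCE]. ROWS is JSON, a list of rows, each a list of 2 entries, a list of its own where there are three numbers: the shift along the tool's x, y, z in mm, then the turn, a rotation vector about the tool's x, y, z in degrees. In form: [[[x, y, z], [ax, ay, az]], ...]. A call has exactly 10 rows; each row shifts and turns the commanded pose from where the row before left it, along the tool's axes as they then stand; what a row does not reach is not made up. A row lasts 1/10 s, in which the tool goes at most 50 mm and 8.59 degrees, less where a joint would pass 70% of its speed; a pose out of reach is approached as far as the arm can. A call is refused whole if a number of a shift passes 50 or a number of a turn 8.59, either way. A call with a gripper value outside its range is refused whole. OPENING is the closure, from 0 (fully open) to 1 (shut), set as the call begins (- or left out, the last holds). The fingers move at their own pace and stop on an object; FORCE is the grip in N (left out, the last holds). Time passes only in rows, so rows that do not move let the fingers close, or fill a call up. It gives the time, the measured TCP pose, the force and the opening at its end, in the units of the state.
- ctrl.get_state(): the state, without advancing time (a new reading comes with each control period).
- optics.get_image(name): name is "scene" or "top"; returns a dict with "image" (384x512x3 uint8, red, green, blue), "fx", "fy", "cx", "cy" (pixels), "R" (3x3) and "t" (3): a world point X has camera coordinates R X + t. Camera axes: x right, y down, z forward; pixel columns grow to the right and rows downward; lengths in m; the calibration is good to about 2 mm. A picture is of the moment at which its call begins. There is no depth.
- close_job(): hands the job in, once; it reports no verdict.
The state is a dict: "time": time; "joint_positions": joint angles; "qd": joint speeds; "joint_torque": joint torques, N m; "position": TCP position; "tool_rot": TCP orientation; "ft_force": force on the tool from outside, world axes, zero at the start; "torque": the same for the moment, N m; "grip_width": opening from 0.0 (shut) to 1.0 (fully open).
Only numpy, scipy, OpenCV 4.12 (cv2) and the standard library are available. Lean on these libraries where they do the work, as an engineer would, in place of code of your own. Each camera call takes 0.05 s, during which the arm holds its last target. There are 200 camera calls.

## Working session

There is one attempt and no reset: what is moved stays moved. The work goes in short steps, Python scripts to look and compute and a shell command to move; the robot and the scene stay as the last step left them, time stands still between calls to the robot, and variables do not carry over. Pictures are saved under pics/ and viewed, on a budget of 10 in all, crops included, one or two more only if the job needs it, and the job is handed in when it is done.

```bash
mkdir -p pics; ls; python3 - <<'E'
from bench import ctrl, optics
import cv2,numpy as np
s=ctrl.get_state();print(s, ctrl.tcp_to_tips)
ims=[]
for n in("scene","top"):
    d=optics.get_image(n);np.savez(f"{n}0.npz",**d);print(n,d["fx"],d["fy"],d["cx"],d["cy"],d["R"],d["t"])
    cv2.imwrite(f"pics/{n}0.png",cv2.resize(d["image"][:,:,::-1],(800,600),interpolation=cv2.INTER_CUBIC))
E
```

```text
pics
{'time': 0.0, 'joint_positions': array([ 1.12308839,  0.32181519, -0.07008568,  1.45168451,  0.02260075,
        1.3708058 , -0.05691556]), 'qd': array([ 6.68488297e-04,  3.05324028e-04,  2.13616601e-06, -2.13625756e-04,
        6.71063443e-04,  1.19769710e-03,  5.06427334e-04]), 'joint_torque': array([ 1.42139299e-03, -4.91280806e+01, -4.02605440e-01, -3.12526560e+01,
       -6.36624824e-02,  4.37430537e-02,  1.66849409e-04]), 'position': array([ 0.28933943, -0.58145887,  0.2384618 ]), 'tool_rot': array([-3.05640836e+00, -7.18578956e-01,  8.43941534e-04]), 'ft_force': array([-0.08148131, -0.16637989, -0.6959358 ]), 'torque': array([-0.0260299 ,  0.01627045, -0.04114235]), 'grip_width': 1.000534575758023} 0.017
scene 407.392591692766 407.392591692766 261.93480090136114 189.9820192028583 [[-0.67440749 -0.73813413  0.01823551]
 [-0.49663624  0.43520678 -0.75096438]
 [ 0.54637622 -0.51551242 -0.66009088]] [0.44623464 0.23148399 1.03394712]
top 354.5906047728724 354.5906047728724 261.52104327070293 189.5756229887637 [[ 0.20489714 -0.97867671  0.0144591 ]
 [-0.77540735 -0.17131976 -0.60777708]
 [ 0.5972944   0.11332009 -0.79397604]] [0.0637393  0.46823519 0.76581799]
```

View pics/scene0.png

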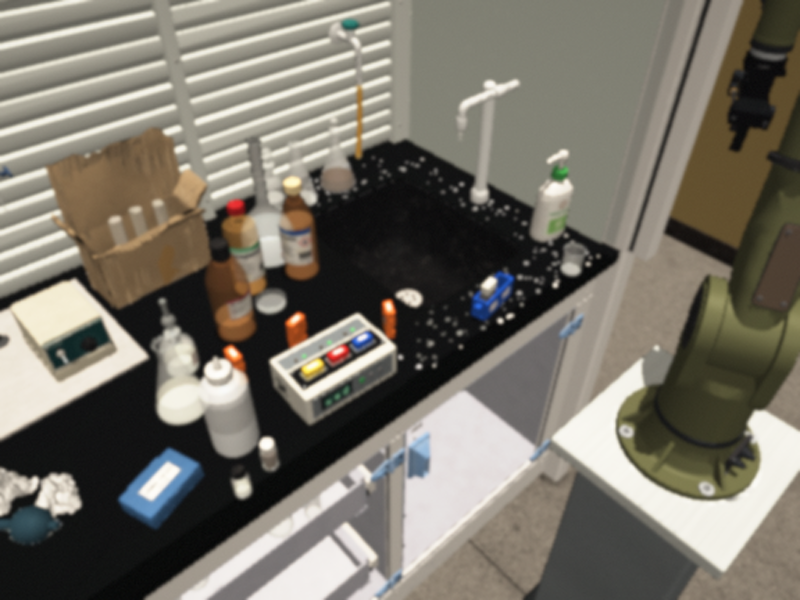

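View pics/top0.png

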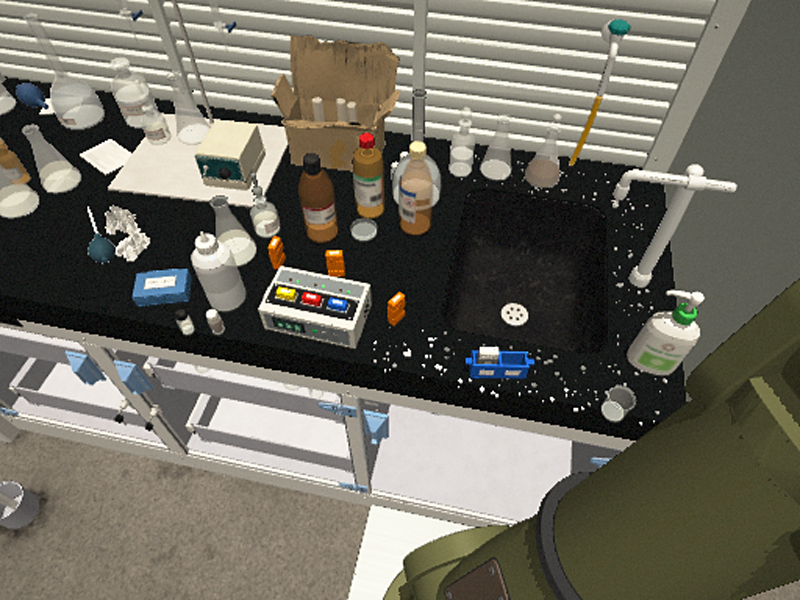

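The top view shows the dock at (315,308). Its bays hold yellow (286,294), red (312,298) and blue (338,304). The rack is at (500,365), with the white sensor in its left pocket (488,355) and the right pocket (517,367) free. The orange look-alikes at (277,253), (335,262) and (397,308) stand loose outside the dock. Only the yellow head at (286,294) sits in a bay, so it is the target. Next is an enlarged crop to confirm this, with masks for measuring.

```bash
cat > h.py <<'E'
import numpy as np,cv2
def load(n):
    return dict(np.load(n))
def ray(d,uv,z):
    uv=np.atleast_2d(uv).astype(float)
    v=np.c_[(uv[:,0]-d["cx"])/d["fx"],(uv[:,1]-d["cy"])/d["fy"],np.ones(len(uv))]@d["R"]
    c=-d["R"].T@d["t"]; return c+v*((z-c[2])/v[:,2])[:,None]
def proj(d,X):
    p=np.atleast_2d(X)@d["R"].T+d["t"]; return np.c_[d["fx"]*p[:,0]/p[:,2]+d["cx"],d["fy"]*p[:,1]/p[:,2]+d["cy"]]
def tri(d1,u1,d2,u2):
    P=[np.array([[d["fx"],0,d["cx"]],[0,d["fy"],d["cy"]],[0,0,1]])@np.c_[d["R"],d["t"]] for d in(d1,d2)]
    x=cv2.triangulatePoints(P[0],P[1],np.float64(u1).reshape(2,1),np.float64(u2).reshape(2,1)).ravel();return x[:3]/x[3]
E
python3 - <<'E'
from h import *
t=load("top0.npz");s=load("scene0.npz")
boxes={"top":(160,165,245,225),"scene":(170,195,260,270)}
rng={"yellow":(22,35),"red":(0,6),"blue":(100,125)}
cent={}
for n,d in(("top",t),("scene",s)):
    x0,y0,x1,y1=boxes[n];hsv=cv2.cvtColor(d["image"],cv2.COLOR_RGB2HSV)
    for c,(a,b) in rng.items():
        m=cv2.inRange(hsv,(a,130,90),(b,255,255));mm=np.zeros_like(m);mm[y0:y1,x0:x1]=m[y0:y1,x0:x1]
        k,l,st,ce=cv2.connectedComponentsWithStats(mm);i=1+np.argmax(st[1:,4]);cent[n,c]=ce[i]
        print(n,c,ce[i].round(1),st[i],ray(d,ce[i],.084).round(4))
for c in rng: print(c,tri(t,cent["top",c],s,cent["scene",c]).round(4))
a=cv2.resize(t["image"][165:230,160:245],(400,300),interpolation=cv2.INTER_CUBIC)
b=cv2.resize(s["image"][195:270,165:265],(400,300),interpolation=cv2.INTER_CUBIC)
c=cv2.resize(t["image"][215:250,290:350],(400,300),interpolation=cv2.INTER_CUBIC)
e=cv2.resize(s["image"][170:208,295:335],(400,300),interpolation=cv2.INTER_CUBIC)
cv2.imwrite("pics/c1.png",np.vstack([np.hstack([a,b]),np.hstack([c,e])])[:,:,::-1])
E
```

```text
top yellow [182.7 187.6] [176 183  14  10  78] [[0.4583 0.3934 0.084 ]]
top red [199.3 191.2] [193 187  13   9  76] [[0.4564 0.3431 0.084 ]]
top blue [215.5 194.5] [210 190  12   9  70] [[0.455  0.2949 0.084 ]]
scene yellow [200.2 235.9] [192 229  16  13  76] [[0.4567 0.3992 0.084 ]]
scene red [216.5 226.5] [209 220  15  13  86] [[0.4554 0.3487 0.084 ]]
scene blue [231.7 218.1] [225 213  14  10  55] [[0.4533 0.3001 0.084 ]]
yellow [0.4623 0.396  0.0774]
red [0.4605 0.3453 0.0778]
blue [0.4584 0.2965 0.0782]
```

View pics/c1.png

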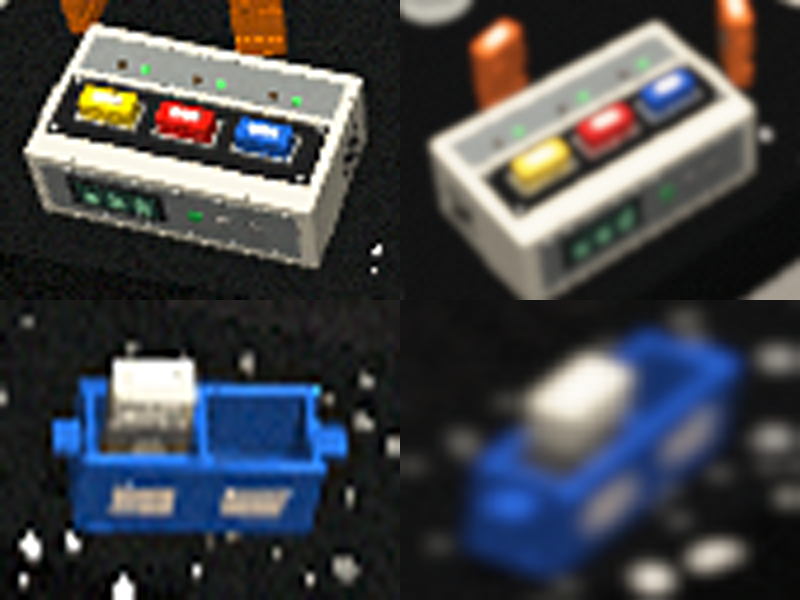

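The crop confirms yellow: it is the only yellow head, latched in the left (+y) bay, with the orange ones loose outside. In the lower panels the rack's right pocket is free. Next I measure the deck and rim corners.

```bash
python3 - <<'E'
from h import *
t=load("top0.npz");s=load("scene0.npz")
def un(c,x0,y0,sx,sy): c=np.array(c,float);return np.c_[x0+(c[:,0]+.5)/sx-.5,y0+(c[:,1]+.5)/sy-.5]
def rep(n,P,o):
    print(n,P.round(4).tolist(),"c",P.mean(0).round(4),"edges",[round(float(np.linalg.norm(P[i]-P[i-1])),4) for i in range(4)])
# BL(back-left) BR FR FL
P=ray(t,un([(97,25),(362,73),(318,185),(32,148)],160,165,400/85,300/65),.072);rep("dock top",P,0)
Q=ray(s,un([(37,143),(260,22),(352,100),(125,240)],165,195,4,4),.072);rep("dock scene (BL,BR,FR,FL)",Q,0)
R=ray(t,un([(80,80),(318,85),(322,160),(75,165)],290,215,400/60,300/35),.044);rep("rack top",R,0)
F=ray(t,un([(210,88),(308,88),(306,152),(208,158)],290,215,400/60,300/35),.044);rep("pocket rim top",F,0)
# blue rack masks
for n,d,b in(("top",t,(290,215,350,250)),("scene",s,(295,170,335,208))):
    x0,y0,x1,y1=b;hsv=cv2.cvtColor(d["image"],cv2.COLOR_RGB2HSV)
    m=cv2.inRange(hsv,(100,130,60),(125,255,255))[y0:y1,x0:x1];k=cv2.findNonZero(m).reshape(-1,2)+[x0,y0]
    print(n,"rack mask bbox",k.min(0),k.max(0))
    h=cv2.convexHull(k.astype(np.int32)).reshape(-1,2);print(h.tolist())
# dock edges direction
for A in(P,Q): 
    v=A[0]-A[1]+A[3]-A[2];print("y-axis yaw",np.degrees(np.arctan2(-v[0],v[1])))
v=R[0]-R[1]+R[3]-R[2];print("rack yaw",np.degrees(np.arctan2(-v[0],v[1])))
E
```

```text
dock top [[0.5291, 0.4284, 0.072], [0.5267, 0.2522, 0.072], [0.4359, 0.2562, 0.072], [0.4257, 0.4327, 0.072]] c [0.4794 0.3424 0.072 ] edges [0.1035, 0.1762, 0.0909, 0.1767]
dock scene (BL,BR,FR,FL) [[0.5267, 0.4329, 0.072], [0.5214, 0.2526, 0.072], [0.4215, 0.2548, 0.072], [0.4235, 0.4374, 0.072]] c [0.4733 0.3444 0.072 ] edges [0.1033, 0.1804, 0.0999, 0.1826]
rack top [[0.4358, 0.0421, 0.044], [0.4554, -0.0564, 0.044], [0.4272, -0.0602, 0.044], [0.4035, 0.0397, 0.044]] c [ 0.4305 -0.0087  0.044 ] edges [0.0323, 0.1004, 0.0284, 0.1027]
pocket rim top [[0.4444, -0.0119, 0.044], [0.4533, -0.0524, 0.044], [0.4288, -0.0535, 0.044], [0.4179, -0.0139, 0.044]] c [ 0.4361 -0.0329  0.044 ] edges [0.0267, 0.0414, 0.0245, 0.0411]
top rack mask bbox [298 224] [341 242]
[[341, 233], [336, 241], [335, 242], [301, 241], [298, 232], [298, 229], [302, 224], [324, 224], [336, 225], [341, 229]]
scene rack mask bbox [301 173] [329 204]
[[329, 178], [327, 186], [325, 190], [311, 204], [307, 204], [303, 202], [301, 200], [301, 198], [302, 190], [304, 187], [317, 174], [319, 173], [320, 173], [326, 175], [328, 176], [329, 177]]
y-axis yaw 1.2776278715919576
y-axis yaw -1.1577519219962127
rack yaw 12.30491508723867
```

```bash
cat >> h.py <<'E'
from scipy.spatial.transform import Rotation as Ro
def goal(p,yaw):
    "tool-frame shift (mm) and turn (deg) from the present pose to TCP p, tool down, tool x at yaw deg"
    from bench import ctrl
    s=ctrl.get_state();R=Ro.from_rotvec(s["tool_rot"])
    G=Ro.from_euler("z",yaw,degrees=True)*Ro.from_euler("x",180,degrees=True)
    print("t",round(s["time"],2),"pos",s["position"].round(4),"shift mm",(R.inv().apply(np.array(p)-s["position"])*1e3).round(1),
      "turn",np.degrees((R.inv()*G).as_rotvec()).round(2),"shift if turned first",(G.inv().apply(np.array(p)-s["position"])*1e3).round(1),
      "f",s["ft_force"].round(1),"grip",round(s["grip_width"],3))
E
python3 - <<'E'
from h import *
t=load("top0.npz");s=load("scene0.npz");k=.64
for n,a,b in(("faucet base",(642,280),(481,197)),("faucet top",(696,172),(490,87)),("spout",(622,195),(463,130)),("soap top",(680,297),(557,157)),("soap base",(655,365),(545,235)),
 ("wash top",(206,240),(216,367)),("brown bottle top",(312,160),(219,243)),("amber top",(417,148),(292,185)),("beaker",(617,403),(572,260))):
    print(n,tri(t,np.array(a)*k,s,np.array(b)*k).round(3))
goal([.461,.396,.14],88)
E
```

```text
faucet base [ 0.71  -0.284  0.001]
faucet top [ 0.714 -0.278  0.282]
spout [ 0.689 -0.172  0.227]
soap top [ 0.504 -0.265  0.203]
soap base [ 0.525 -0.309 -0.026]
wash top [0.487 0.539 0.163]
brown bottle top [0.699 0.405 0.2  ]
amber top [0.765 0.212 0.208]
beaker [ 0.393 -0.219  0.026]
t 0.1 pos [ 0.2894 -0.5815  0.2386] shift mm [ 589.2 -798.5   99.9] turn [-9.000e-02 -5.000e-02 -6.154e+01] shift if turned first [982.9 137.4  98.6] f [-0.4  0.2 -0. ] grip 0.999
```

```bash
python3 -m inch '[[[0,0,-10],[0,0,-6.15]],[[0,0,-10],[0,0,-6.15]],[[0,0,-10],[0,0,-6.15]],[[0,0,-10],[0,0,-6.15]],[[0,0,-10],[0,0,-6.15]],[[0,0,-10],[0,0,-6.15]],[[0,0,-10],[0,0,-6.15]],[[0,0,-10],[0,0,-6.15]],[[0,0,-10],[0,0,-6.15]],[[0,0,-10],[0,0,-6.15]]]' 1 20
python3 -m inch '[[[40,20,0],[0,0,0]],[[40,20,0],[0,0,0]],[[40,20,0],[0,0,0]],[[40,20,0],[0,0,0]],[[40,20,0],[0,0,0]],[[40,20,0],[0,0,0]],[[40,20,0],[0,0,0]],[[40,20,0],[0,0,0]],[[40,20,0],[0,0,0]],[[40,20,0],[0,0,0]]]'
python3 -m inch '[[[48,0,0],[0,0,0]],[[48,0,0],[0,0,0]],[[48,0,0],[0,0,0]],[[48,0,0],[0,0,0]],[[48,0,0],[0,0,0]],[[48,0,0],[0,0,0]],[[48,0,0],[0,0,0]],[[48,0,0],[0,0,0]],[[40,0,0],[0,0,0]],[[40,0,0],[0,0,0]]]'
python3 -c "
from h import *
goal([.461,.396,.14],88)"
```

```text
time: 1.1
position: [0.2895, -0.5817, 0.3393]
tool_rot: [-2.255, -2.186, -0.0]
ft_force: [-0.2, 0.8, 0.4]
grip_width: 0.173
time: 2.1
position: [0.504, -0.1876, 0.3393]
tool_rot: [-2.261, -2.181, 0.001]
ft_force: [1.6, -0.0, -0.2]
grip_width: 0.006
time: 3.1
position: [0.5199, 0.276, 0.3392]
tool_rot: [2.26, 2.182, -0.001]
ft_force: [0.3, 0.2, 0.0]
grip_width: 0.007
t 3.1 pos [0.5199 0.276  0.3392] shift mm [117.9 -63.1 199.2] turn [-0.01  0.03 -0.03] shift if turned first [117.9 -63.  199.2] f [0.3 0.2 0. ] grip 0.007
```

```bash
python3 -m inch '[[[15,-8,20],[0,0,0]],[[15,-8,20],[0,0,0]],[[15,-8,20],[0,0,0]],[[15,-8,20],[0,0,0]],[[15,-8,20],[0,0,0]],[[15,-8,20],[0,0,0]],[[15,-8,20],[0,0,0]],[[13,-7,20],[0,0,0]],[[0,0,20],[0,0,0]],[[0,0,19],[0,0,0]]]'
python3 - <<'E'
from h import *
from bench import optics
goal([.461,.396,.14],88)
o=[]
for n,b in(("top",(150,140,250,230)),("scene",(155,175,265,275))):
    d=optics.get_image(n);np.savez(n+"1.npz",**d);x0,y0,x1,y1=b
    print(n,"tip",proj(d,[.461,.396,.123]).round(1),"yellow top",proj(d,[.461,.396,.086]).round(1))
    o.append(cv2.resize(d["image"][y0:y1,x0:x1],(400,360),interpolation=cv2.INTER_CUBIC))
cv2.imwrite("pics/c2.png",np.hstack(o)[:,:,::-1])
E
```

```text
time: 4.1
position: [0.4606, 0.3949, 0.1391]
tool_rot: [-2.259, -2.183, 0.002]
ft_force: [-0.1, -0.1, 0.4]
grip_width: 0.005
t 4.1 pos [0.4606 0.3949 0.1391] shift mm [ 1.2  0.4 -0.9] turn [-0.05  0.04  0.04] shift if turned first [ 1.2  0.4 -0.9] f [-0.1 -0.1  0.4] grip 0.005
top tip [[179.9 178.2]] yellow top [[182.  186.3]]
scene tip [[198.9 223.6]] yellow top [[200.2 233.8]]
```

View pics/c2.png

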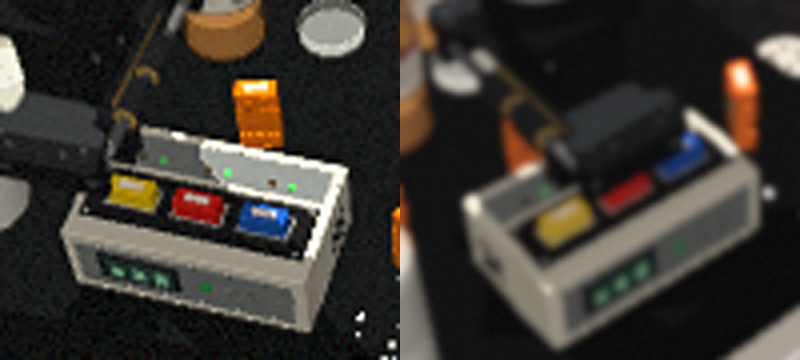

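```bash
python3 -m inch '[[[0,1,4],[0,0,0]],[[0,0,4],[0,0,0]],[[0,0,4],[0,0,0]],[[0,0,4],[0,0,0]],[[0,0,4],[0,0,0]],[[0,0,4],[0,0,0]],[[0,0,4],[0,0,0]],[[0,0,3],[0,0,0]],[[0,0,3],[0,0,0]],[[0,0,1],[0,0,0]]]'
python3 -m inch '[[[0,0,1],[0,0,0]],[[0,0,1],[0,0,0]],[[0,0,1],[0,0,0]],[[0,0,1],[0,0,0]],[[0,0,1],[0,0,0]],[[0,0,0.5],[0,0,0]],[[0,0,0.5],[0,0,0]],[[0,0,0],[0,0,0]],[[0,0,0],[0,0,0]],[[0,0,0],[0,0,0]]]'
```

```text
time: 5.2
position: [0.4623, 0.3944, 0.1051]
tool_rot: [-2.261, -2.182, 0.001]
ft_force: [0.1, -0.3, 0.7]
grip_width: 0.006
time: 6.2
position: [0.4625, 0.3946, 0.0995]
tool_rot: [-2.261, -2.182, -0.0]
ft_force: [-0.3, -0.3, 3.5]
grip_width: 0.003
```

```bash
python3 -m inch '[[[0,0,0.5],[0,0,0]],[[0,0,0.5],[0,0,0]],[[0,0,0.5],[0,0,0]],[[0,0,0.4],[0,0,0]],[[0,0,0.3],[0,0,0]],[[0,0,0],[0,0,0]],[[0,0,0],[0,0,0]],[[0,0,0],[0,0,0]],[[0,0,0],[0,0,0]],[[0,0,0],[0,0,0]]]'
```

```text
time: 7.2
position: [0.463, 0.3949, 0.0987]
tool_rot: [2.26, 2.181, 0.002]
ft_force: [-0.6, -2.3, 10.2]
grip_width: 0.006
```

10 N is more than the spring's 4–5 N, so the sensor is on the stop. Now I release.

```bash
python3 -m inch '[[[0,0,-2],[0,0,0]],[[0,0,-3],[0,0,0]],[[0,0,-4],[0,0,0]],[[0,0,-4],[0,0,0]],[[0,0,-5],[0,0,0]],[[0,0,-5],[0,0,0]],[[0,0,-5],[0,0,0]],[[0,0,-6],[0,0,0]],[[0,0,-6],[0,0,0]],[[0,0,-5],[0,0,0]]]'
python3 -m inch '[[[0,0,0],[0,0,0]],[[0,0,0],[0,0,0]],[[0,0,0],[0,0,0]],[[0,0,0],[0,0,0]],[[0,0,0],[0,0,0]],[[0,0,0],[0,0,0]],[[0,0,0],[0,0,0]],[[0,0,0],[0,0,0]],[[0,0,0],[0,0,0]],[[0,0,0],[0,0,0]]]' 0.4
python3 - <<'E'
from h import *
from bench import optics
goal([.462,.395,.101],88)
o=[];cc=[]
for n,b in(("top",(150,140,250,230)),("scene",(155,175,265,275))):
    d=optics.get_image(n);np.savez(n+"2.npz",**d);x0,y0,x1,y1=b
    hsv=cv2.cvtColor(d["image"],cv2.COLOR_RGB2HSV);m=cv2.inRange(hsv,(22,120,80),(35,255,255));mm=np.zeros_like(m);mm[y0:y1,x0:x1]=m[y0:y1,x0:x1]
    k,l,st,ce=cv2.connectedComponentsWithStats(mm);i=1+np.argmax(st[1:,4]);print(n,ce[i].round(1),st[i],"yellow top pred",((proj(d,[.462,.395,.106])[0]-[x0,y0])*[400/(x1-x0),360/(y1-y0)]).round(0),ray(d,ce[i],.100).round(4));cc+=[d,ce[i]]
    o.append(cv2.resize(d["image"][y0:y1,x0:x1],(400,360),interpolation=cv2.INTER_CUBIC))
print(tri(*cc))
cv2.imwrite("pics/c3.png",np.hstack(o)[:,:,::-1])
E
```

```text
time: 8.2
position: [0.4625, 0.3945, 0.1428]
tool_rot: [2.261, 2.181, -0.0]
ft_force: [-0.1, -0.6, -0.0]
grip_width: 0.004
time: 9.2
position: [0.4625, 0.3945, 0.1423]
tool_rot: [2.261, 2.182, -0.0]
ft_force: [-0.5, 0.4, -0.1]
grip_width: 0.599
t 9.2 pos [0.4625 0.3945 0.1423] shift mm [ 0.5 -0.5 41.3] turn [ 0.    0.   -0.04] shift if turned first [ 0.5 -0.5 41.3] f [-0.5  0.4 -0.1] grip 0.599
top [184.1 184. ] [179 180  10   9  53] yellow top pred [125. 167.] [[0.4602 0.3873 0.1   ]]
scene [197.1 232.3] [192 228  13   9  66] yellow top pred [162. 191.] [[0.4591 0.4053 0.1   ]]
[0.4750565  0.39581308 0.07991846]
```

View pics/c3.png

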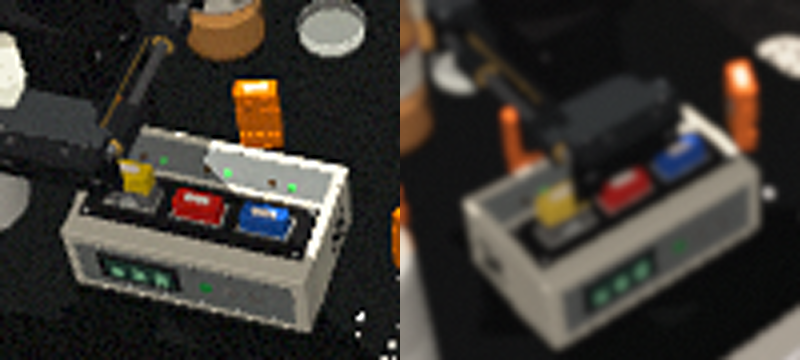

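The sensor has sprung up: grey body now shows below the yellow head at (135,178) in the crop, and red and blue are unchanged. Now I descend and grip gently.

```bash
python3 -m inch '[[[0,0,4],[0,0,0]],[[0,0,5],[0,0,0]],[[0,0,5],[0,0,0]],[[0,0,5],[0,0,0]],[[0,0,5],[0,0,0]],[[0,0,5],[0,0,0]],[[0,0,5],[0,0,0]],[[0,0,4],[0,0,0]],[[0,0,3],[0,0,0]],[[0,0,0],[0,0,0]]]'
python3 -m inch '[[[0,0,0],[0,0,0]],[[0,0,0],[0,0,0]],[[0,0,0],[0,0,0]],[[0,0,0],[0,0,0]],[[0,0,0],[0,0,0]],[[0,0,0],[0,0,0]],[[0,0,0],[0,0,0]],[[0,0,0],[0,0,0]],[[0,0,0],[0,0,0]],[[0,0,0],[0,0,0]]]' 1 12
```

```text
time: 10.3
position: [0.4624, 0.3944, 0.1009]
tool_rot: [-2.261, -2.182, 0.001]
ft_force: [-0.2, 0.1, -1.0]
grip_width: 0.603
time: 11.3
position: [0.4625, 0.3945, 0.1013]
tool_rot: [2.261, 2.181, -0.0]
ft_force: [0.0, 0.1, 1.1]
grip_width: 0.182
```

```bash
python3 -m inch '[[[0,0,0],[0,0,0]],[[0,0,0],[0,0,0]],[[0,0,-1],[0,0,0]],[[0,0,-2],[0,0,0]],[[0,0,-2],[0,0,0]],[[0,0,-2],[0,0,0]],[[0,0,-2],[0,0,0]],[[0,0,-2],[0,0,0]],[[0,0,-2],[0,0,0]],[[0,0,-2],[0,0,0]]]' 1 25
```

```text
time: 12.3
position: [0.4625, 0.3945, 0.1165]
tool_rot: [2.261, 2.182, -0.0]
ft_force: [0.1, 0.3, -0.3]
grip_width: 0.183
```

```bash
python3 -m inch '[[[0,0,-5],[0,0,0]],[[0,0,-5],[0,0,0]],[[0,0,-5],[0,0,0]],[[0,0,-5],[0,0,0]],[[0,0,-5],[0,0,0]],[[0,0,-5],[0,0,0]],[[0,0,-5],[0,0,0]],[[0,0,-5],[0,0,0]],[[0,0,-5],[0,0,0]],[[0,0,-5],[0,0,0]]]'; python3 -c "
from h import *
goal([.436,-.033,.22],102.3)"
```

```text
time: 13.3
position: [0.4624, 0.3945, 0.1667]
tool_rot: [2.261, 2.182, -0.0]
ft_force: [0.6, 0.2, -1.3]
grip_width: 0.183
t 13.3 pos [0.4624 0.3945 0.1667] shift mm [-428.2  -11.2  -53.2] turn [-0.000e+00  1.000e-02 -1.434e+01] shift if turned first [-412.1 -116.9  -53.3] f [ 0.6  0.2 -1.3] grip 0.183
```

```bash
python3 -m inch '[[[-10,0,-8],[0,0,0]],[[-30,0,-8],[0,0,0]],[[-45,0,-8],[0,0,0]],[[-48,0,-3],[0,0,0]],[[-48,0,0],[0,0,0]],[[-48,0,0],[0,0,0]],[[-48,0,0],[0,0,0]],[[-48,0,0],[0,0,0]],[[-48,0,0],[0,0,0]],[[-40,0,0],[0,0,0]]]'
python3 -m inch '[[[-13,0,0],[0,0,-2.85]],[[0,0,0],[0,0,-2.85]],[[0,0,0],[0,0,-2.85]],[[0,0,0],[0,0,-2.85]],[[0,0,0],[0,0,-2.9]],[[0,0,0],[0,0,0]],[[0,0,0],[0,0,0]],[[0,0,0],[0,0,0]],[[0,0,0],[0,0,0]],[[0,0,0],[0,0,0]]]'
python3 - <<'E'
from h import *
from bench import optics
goal([.436,-.033,.13],102.3)
o=[]
for n,b in(("top",(280,180,360,252)),("scene",(285,130,350,215))):
    d=optics.get_image(n);np.savez(n+"3.npz",**d);x0,y0,x1,y1=b
    o.append(cv2.resize(d["image"][y0:y1,x0:x1],(400,480),interpolation=cv2.INTER_CUBIC))
cv2.imwrite("pics/c4.png",np.hstack(o)[:,:,::-1])
E
```

```text
time: 14.3
position: [0.4469, -0.0215, 0.194]
tool_rot: [2.262, 2.177, -0.001]
ft_force: [1.3, 0.7, -0.8]
grip_width: 0.176
time: 15.3
position: [0.4473, -0.0312, 0.1933]
tool_rot: [1.972, 2.446, -0.0]
ft_force: [0.2, 0.2, -0.2]
grip_width: 0.181
t 15.3 pos [ 0.4473 -0.0312  0.1933] shift mm [  0.6 -11.4  63.3] turn [-0.    0.   -0.05] shift if turned first [  0.6 -11.4  63.3] f [ 0.2  0.2 -0.2] grip 0.181
```

View pics/c4.png

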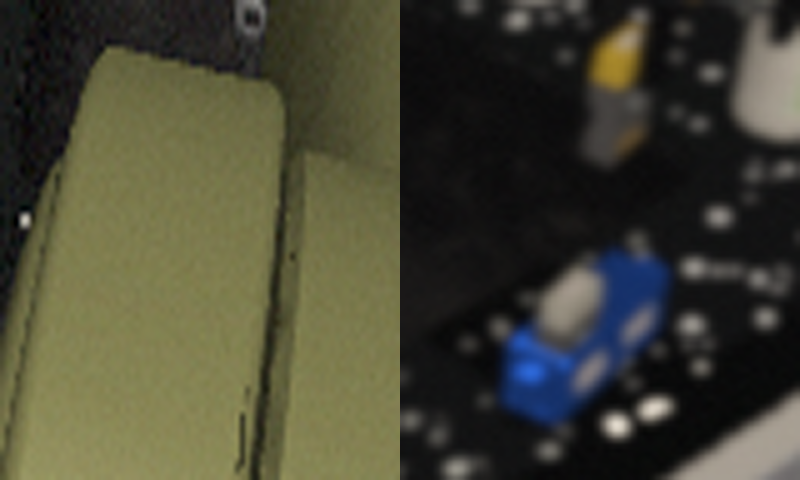

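```bash
python3 - <<'E'
from h import *
from bench import ctrl
st=ctrl.get_state();p=st["position"]
def box(c,yaw,hx,hy,z0,z1):
    r=np.radians(yaw);R=np.array([[np.cos(r),-np.sin(r)],[np.sin(r),np.cos(r)]])
    q=np.array([[-hx,-hy],[hx,-hy],[hx,hy],[-hx,hy]])@R.T+c
    return np.vstack([np.c_[q,[z]*4] for z in(z0,z1)])
d=load("scene3.npz");d0=load("scene0.npz");t=load("top0.npz")
c=np.array([.4305,-.0087]);y=12.3;r=np.radians(y);ay=np.array([-np.sin(r),np.cos(r)])
rk=box(c,y,.0165,.051,0,.044);pk=box(c-.0235*ay,y,.0115,.0205,.044,.044);sn=box(p[:2],y,.008,.017,p[2]-.061,p[2]+.005);sh=box(p[:2],y,.008,.017,p[2]-.013,p[2]+.005)
def ov(d,box_,models,S):
    x0,y0,x1,y1=box_;im=cv2.resize(d["image"][y0:y1,x0:x1],None,fx=S,fy=S,interpolation=cv2.INTER_CUBIC)
    im=np.clip(im.astype(float)*1.5,0,255).astype(np.uint8)
    for m,col in models:
        q=np.int32(((proj(d,m)-[x0,y0]+.5)*S).round())
        for k in range(0,len(q),4): cv2.polylines(im,[q[k:k+4]],True,col,1)
        for k in range(4): cv2.line(im,tuple(map(int,q[k])),tuple(map(int,q[k+4])),col,1)
    return im
a=ov(d,(295,130,345,210),[(rk,(255,0,0)),(pk,(0,255,0)),(sn,(255,0,255)),(sh,(255,255,255))],7)
b=ov(t,(290,212,350,252),[(rk,(255,0,0)),(pk,(0,255,0))],7)
b=cv2.copyMakeBorder(b,0,a.shape[0]-b.shape[0],0,0,cv2.BORDER_CONSTANT)
cv2.imwrite("pics/c5.png",np.hstack([a,b])[:,:,::-1])
E
```

```text
(no output)
```

View pics/c5.png

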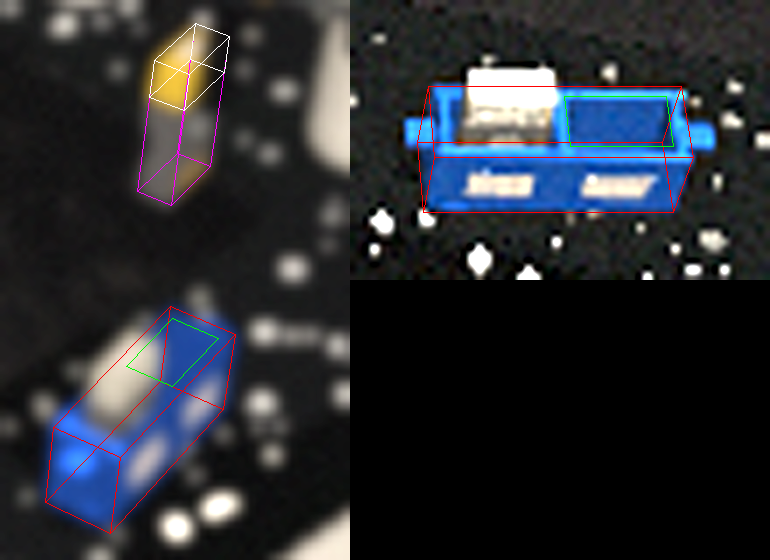

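The projected rack, pocket and sensor outlines agree with both views: the sensor's lower corner at (171,206) and the rack corners are within about 0.5 px. The target TCP is (0.4357, -0.032).

```bash
python3 -m inch '[[[1.7,-4,5],[0,0,0]],[[0,-4,8],[0,0,0]],[[0,-3.5,9],[0,0,0]],[[0,0,10],[0,0,0]],[[0,0,10],[0,0,0]],[[0,0,10],[0,0,0]],[[0,0,10],[0,0,0]],[[0,0,8],[0,0,0]],[[0,0,5],[0,0,0]],[[0,0,3],[0,0,0]]]'; python3 -c "
from h import *
goal([.4357,-.032,.067],102.3)"
```

```text
time: 16.4
position: [0.4356, -0.0319, 0.1148]
tool_rot: [-1.971, -2.446, 0.0]
ft_force: [0.3, 0.1, -0.5]
grip_width: 0.182
t 16.4 pos [ 0.4356 -0.0319  0.1148] shift mm [-0.1  0.1 47.8] turn [-0.03 -0.02 -0.03] shift if turned first [-0.1  0.1 47.8] f [ 0.3  0.1 -0.5] grip 0.182
```

Now down slowly to a sensor bottom about 6 mm inside the rim, watching the force.

```bash
python3 -m inch '[[[0,0,2],[0,0,0]],[[0,0,2],[0,0,0]],[[0,0,2],[0,0,0]],[[0,0,2],[0,0,0]],[[0,0,2],[0,0,0]],[[0,0,2],[0,0,0]],[[0,0,2],[0,0,0]],[[0,0,2],[0,0,0]],[[0,0,0],[0,0,0]],[[0,0,0],[0,0,0]]]'
python3 - <<'E'
from h import *
from bench import optics
o=[]
for n,b in(("scene",(290,140,340,210)),("top",(290,190,350,252))):
    d=optics.get_image(n);x0,y0,x1,y1=b
    o.append(np.clip(cv2.resize(d["image"][y0:y1,x0:x1],(400,560),interpolation=cv2.INTER_CUBIC)*1.4,0,255))
cv2.imwrite("pics/c6.png",np.hstack(o)[:,:,::-1])
E
```

```text
time: 17.4
position: [0.4357, -0.032, 0.0993]
tool_rot: [-1.971, -2.446, 0.0]
ft_force: [-1.1, -0.4, -0.7]
grip_width: 0.179[ WARN:0@3.778] global loadsave.cpp:1063 imwrite_ Unsupported depth image for selected encoder is fallbacked to CV_8U.
```

View pics/c6.png

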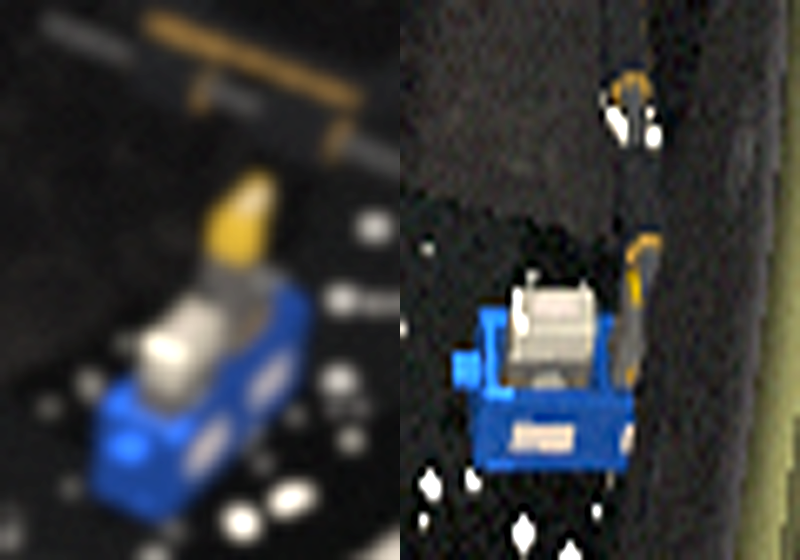

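The sensor has entered the free pocket, about 6 mm below the rim, with no contact force. I continue down.

```bash
python3 -m inch '[[[0,0,3],[0,0,0]],[[0,0,3],[0,0,0]],[[0,0,3],[0,0,0]],[[0,0,3],[0,0,0]],[[0,0,3],[0,0,0]],[[0,0,3],[0,0,0]],[[0,0,3],[0,0,0]],[[0,0,3],[0,0,0]],[[0,0,3],[0,0,0]],[[0,0,2],[0,0,0]]]'
python3 -m inch '[[[0,0,0.5],[0,0,0]],[[0,0,0.5],[0,0,0]],[[0,0,0.5],[0,0,0]],[[0,0,0.5],[0,0,0]],[[0,0,0.5],[0,0,0]],[[0,0,0],[0,0,0]],[[0,0,0],[0,0,0]],[[0,0,0],[0,0,0]],[[0,0,0],[0,0,0]],[[0,0,0],[0,0,0]]]'
```

```text
time: 18.5
position: [0.4356, -0.032, 0.07]
tool_rot: [-1.971, -2.446, 0.0]
ft_force: [-0.6, 0.3, -0.7]
grip_width: 0.178
time: 19.5
position: [0.4357, -0.032, 0.0678]
tool_rot: [1.971, 2.446, -0.0]
ft_force: [0.6, 0.3, -0.3]
grip_width: 0.182
```

```bash
python3 -m inch '[[[0,0,0.3],[0,0,0]],[[0,0,0.3],[0,0,0]],[[0,0,0.3],[0,0,0]],[[0,0,0.3],[0,0,0]],[[0,0,0.3],[0,0,0]],[[0,0,0],[0,0,0]],[[0,0,0],[0,0,0]],[[0,0,0],[0,0,0]],[[0,0,0],[0,0,0]],[[0,0,0],[0,0,0]]]'
```

```text
time: 20.5
position: [0.4359, -0.032, 0.0672]
tool_rot: [1.971, 2.446, -0.001]
ft_force: [-2.2, 0.1, 8.2]
grip_width: 0.184
```

The floor is felt at 8 N, at the expected height. I open and retract straight up.

```bash
python3 -m inch '[[[0,0,-0.3],[0,0,0]],[[0,0,-0.4],[0,0,0]],[[0,0,0],[0,0,0]],[[0,0,0],[0,0,0]],[[0,0,0],[0,0,0]],[[0,0,0],[0,0,0]],[[0,0,0],[0,0,0]],[[0,0,0],[0,0,0]],[[0,0,0],[0,0,0]],[[0,0,0],[0,0,0]]]' 0.5
python3 -m inch '[[[0,0,-3],[0,0,0]],[[0,0,-6],[0,0,0]],[[0,0,-10],[0,0,0]],[[0,0,-15],[0,0,0]],[[0,0,-20],[0,0,0]],[[0,0,-20],[0,0,0]],[[0,0,-20],[0,0,0]],[[0,0,-20],[0,0,0]],[[0,0,-20],[0,0,0]],[[0,0,-10],[0,0,0]]]'
python3 -m inch '[[[35,20,-5],[0,0,0]],[[40,10,0],[0,0,0]],[[40,5,0],[0,0,0]],[[40,0,0],[0,0,0]],[[40,0,0],[0,0,0]],[[20,0,0],[0,0,0]],[[0,0,0],[0,0,0]],[[0,0,0],[0,0,0]],[[0,0,0],[0,0,0]],[[0,0,0],[0,0,0]]]'
python3 - <<'E'
from h import *
from bench import optics
o=[]
for n,b in(("scene",(160,150,360,290)),("top",(150,130,370,260))):
    d=optics.get_image(n);x0,y0,x1,y1=b
    o.append(np.clip(cv2.resize(d["image"][y0:y1,x0:x1],(500,300),interpolation=cv2.INTER_CUBIC)*1.3,0,255).astype(np.uint8))
cv2.imwrite("pics/c7.png",np.vstack(o)[:,:,::-1])
E
```

```text
time: 21.5
position: [0.4357, -0.032, 0.0671]
tool_rot: [1.972, 2.446, -0.0]
ft_force: [0.8, -0.9, 0.3]
grip_width: 0.499
time: 22.5
position: [0.4367, -0.0319, 0.2136]
tool_rot: [1.969, 2.443, 0.002]
ft_force: [-0.1, 0.9, 0.8]
grip_width: 0.502
time: 23.5
position: [0.4246, 0.1841, 0.2159]
tool_rot: [1.975, 2.443, -0.001]
ft_force: [-0.1, 0.2, 0.9]
grip_width: 0.502
```

View pics/c7.png

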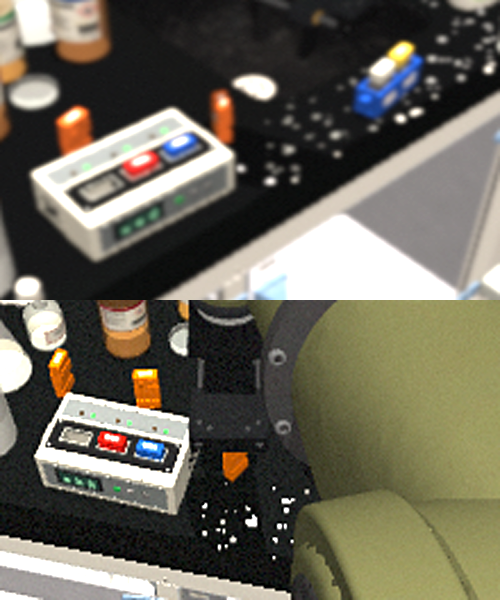

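The yellow head at (400,52) stands level beside the white one in the rack. The left bay is empty, red and blue are still latched, and the orange look-alikes are upright. The gripper is clear of everything, so I hand in.

```bash
python3 -c "
from bench import close_job
print(close_job())"
```

```text
the job is handed in; nothing more can be done
None
```

The yellow sensor now stands on the floor of the rack's free pocket, and the job was handed in at about 24 s of the 42 s allowed.

- **Unlatching:** I pressed it to the stop at about 10 N, above the 4–5 N spring. When I let go it sprang up. The tool stopped about 0.7 mm short of the nominal 5 mm depth, but the latch tripped.
- **Moving:** I gripped it across its 16 mm side with no side force, drew it straight up and carried it to the rack. It went into the pocket without touching the sides. It met the floor at the expected height with 8 N, and only then did I release and retract.
- **Last look:** The yellow head is level beside the white one, the left bay is empty, and red and blue are still latched. The dock and the orange look-alikes looked undisturbed, and the gripper was clear with no contact force.
- **What disagreed or was not seen:** The arm blocked the top camera's view of the rack at the end, so the final placement was checked only in the scene camera, which is blurry. The two cameras also differed by about 5 mm on the sensor's position in the dock; I used the average, and the grasp came out centred. I did not check the wash bottle, the vials or the beaker at the end.

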